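Line up the sample bottles by height on the tray

ROBOT

A 6-joint arm with a two-finger parallel gripper is mounted at the origin on the work surface. World frame = base frame: x ahead of the robot, y to its left, z up, the work surface at z = 0. Lengths are in m, angles in rad, forces in N, time in s.
With the tool pointing down it reaches from about 0.425 to 0.95 m from the base axis. Payload 3.5 kg.
Tool frame: the origin (TCP) lies on the centre line of the jaws, within the pads' length; the fingertips stand ahead of it and the grasp point (between the pads) lies 11 mm behind it (tips_ahead is the z of the fingertips in the tool frame, in m); z points along the fingers, y is the direction in which the jaws open and shut (so a half turn about z gives the same grasp; the last joint's range is limited). The gripper opens to 85 mm and grips with 20 to 120 N. Pads are 22 mm wide; open, the fingers measure 114 mm over their backs; the gripper's body (76 mm by 85 mm) begins 54 mm behind the grasp point. The pads swing forward as they close: fully open they stand 13 mm farther back than shut.
Start: joints at [-1.318, 0.286, 1.577, -0, 1.279, -0.15], TCP at [0.265, -0.621, 0.239] pointing down, gripper open.
Joint ranges: [-2.77, 2.77], [-0.9, 2.22], [0.21, 2.48], [-1.53, 4.67], [0.24, 2.81], [-2.84, 2.84]. Speed limits (rad/s): [2.79, 2.79, 3.14, 3.14, 3.14, 3.14].

INTERFACE

Orientations are given as a unit quaternion [x, y, z, w].
In Python, from plant import * gives the robot as it stands. The module is installed in compiled form; this text tells all that it offers.
- The arm moves only by the tool move_arm, never from a script. Its arguments are lists of equal length, an entry for each row: "linear": the shift along the world's x, y, z in m, a list of three; "twist": the turn, a rotation vector about the world's x, y, z in degrees, a list of three. A call has 1 to 20 rows; each row shifts and turns the pose as measured when the row begins; what a row does not reach is not made up. A row lasts 1/12 s, in which the tool goes at most 41.7 mm and 7.16 degrees, less where a joint would pass 70% of its speed; a pose out of reach is approached as far as the arm can. A call is refused whole if a number of a shift passes 0.0417 or a number of a turn 7.16, either way. A call with a gripper value outside its range is refused whole. "grip" is the opening, from 0 (shut) to 1 (fully open), set as the call begins (left out, the last holds). The fingers move at their own pace and stop on an object; "force" is the grip in N (left out, the last holds). Time passes only in rows, so rows that do not move let the fingers close. It gives the time, the measured TCP pose, the force and the opening at its end, in the units of the state.
- get_state(): the state, without advancing time (a new reading comes with each control period).
- read_camera(name): name is "scene" or "top"; returns a dict with "img" (400x640x3 uint8, blue, green, red), "depth" (400x640 float32, m along the optical axis (not along the pixel's ray), 0 where there is no reading), "fx", "fy", "cx", "cy" (pixels), "rvec" (rotation vector, rad) and "tvec" (3), from world to camera coordinates, as OpenCV has them. Camera axes: x right, y down, z forward; pixel columns grow to the right and rows downward; lengths in m; the calibration is good to about 2 mm. A picture is of the moment at which its call begins.
- sign_off(): hands the job in, once; it reports no verdict.
The state is a dict: "time": time; "qpos": joint angles; "dq": joint speeds; "joint_efforts": joint torques, N m; "eef_pos": TCP position; "tcp_rot": TCP orientation; "contact_force": force on the tool from outside, world axes, zero at the start; "wrist_torque": the same for the moment, N m; "opening": opening from 0.0 (shut) to 1.0 (fully open).
Only numpy, scipy, OpenCV 4.12 (cv2) and the standard library are available. Lean on these libraries where they do the work, as an engineer would, in place of code of your own. Each camera call takes 0.05 s, during which the arm holds its last target.

TASK

Line up the four capped sample bottles by height on the four dark pads of the white tray: the tallest on the pad beside the orange bar, then each next shorter one along the row, the shortest at the far end. Stand each bottle upright in the middle of its pad and let go; do not tip any bottle over on the way, and leave the beaker, the wash bottle and the test-kit box where they are.

Things in the scene. Friction and masses are not known exactly. Their poses are not given: they have to be found in the camera images.
- bottle_green_center (a point): Closed round cream plastic sample bottle with a green screw cap, 64 mm tall in all, standing loose on its flat base. Point: on its axis, half-way up (32 mm above the base); z is the bottle's axis, up. Body 50 mm in diameter, cap 42 mm in diameter making up the top 22 mm; grip it round the cap.
- bottle_red_center (a point): Closed round cream plastic sample bottle with a red screw cap, 82 mm tall in all, standing loose on its flat base. Point: on its axis, half-way up (41 mm above the base); z is the bottle's axis, up. Body 50 mm in diameter, cap 42 mm in diameter making up the top 22 mm; grip it round the cap.
- bottle_black_center (a point): Closed round cream plastic sample bottle with a black screw cap, 100 mm tall in all, standing loose on its flat base. Point: on its axis, half-way up (50 mm above the base); z is the bottle's axis, up. Body 50 mm in diameter, cap 42 mm in diameter making up the top 22 mm; grip it round the cap.
- bottle_blue_center (a point): Closed round cream plastic sample bottle with a blue screw cap, 118 mm tall in all, standing loose on its flat base. Point: on its axis, half-way up (59 mm above the base); z is the bottle's axis, up. Body 50 mm in diameter, cap 42 mm in diameter making up the top 22 mm; grip it round the cap.
- pad_1_top (a point): One of four fixed flat dark round pads, 62 mm in diameter, 3 mm thick, in one straight row 95 mm apart (pad_1 to pad_4 in that order) along a fixed white tray, 460 mm by 110 mm. Point: centre of the pad's top face, 18 mm above the bench; y points along the row, x across it, z up.
- pad_2_top (a point): One of four fixed flat dark round pads, 62 mm in diameter, 3 mm thick, in one straight row 95 mm apart (pad_1 to pad_4 in that order) along a fixed white tray, 460 mm by 110 mm. Point: centre of the pad's top face, 18 mm above the bench; y points along the row, x across it, z up.
- pad_3_top (a point): One of four fixed flat dark round pads, 62 mm in diameter, 3 mm thick, in one straight row 95 mm apart (pad_1 to pad_4 in that order) along a fixed white tray, 460 mm by 110 mm. Point: centre of the pad's top face, 18 mm above the bench; y points along the row, x across it, z up.
- pad_4_top (a point): One of four fixed flat dark round pads, 62 mm in diameter, 3 mm thick, in one straight row 95 mm apart (pad_1 to pad_4 in that order) along a fixed white tray, 460 mm by 110 mm. Point: centre of the pad's top face, 18 mm above the bench; y points along the row, x across it, z up.
- orange_block: Fixed orange bar, 90 by 24 by 18 mm, at one end of the white tray, its centre 70 mm beyond the centre of the end pad beside it (beside pad_1 or pad_4; a plain grey bar of the same size is at the other end). Origin: centre of its underside, on the tray 15 mm above the bench; z up.
- beaker: Bystander: clear open beaker, 72 mm across, 85 mm tall, standing loose at the side of the work. Origin: centre of its underside.
- test_box: Bystander: white and navy test-kit box, 110 by 80 by 55 mm, lying loose at the side. Origin: centre of its underside.
- wash_bottle: Bystander: pale wash bottle with orange collar and bent spout, 64 mm across, about 190 mm tall, standing loose at the side. Origin: centre of its underside.

How it is judged:
By the outcome, as a careful person would: the job done as asked, in the order asked, and still so for the second after the job is handed in, with the robot touching nothing.
It also fails if it takes over 112 s, if anything falls off the work surface, if the arm or the gripper's body presses on something with over 40 N, if the wrist force passes 120 N, or if a joint passes its speed limit or range.

## Working session

There is one attempt and no reset: what is moved stays moved. The work goes in short steps, Python scripts to look and compute and a tool call to move; the robot and the scene stay as the last step left them, time stands still between calls to the robot, and variables do not carry over. Pictures are saved under pics/ and viewed, and the job is handed in when it is done.

Besides the shell and the picture viewer there is one more tool, called after "Call:" as a command line: name --argument value ..., lists and objects as JSON in quotes. move_arm: Moves the arm, as the interface text tells. Its arguments: {"type":"object","properties":{"linear":{"type":"array","items":{"type":"array","items":{"type":"number"}}},"twist":{"type":"array","items":{"type":"array","items":{"type":"number"}}},"grip":{"type":"number"},"force":{"type":"number"}},"required":["linear","twist"]}

```bash
mkdir -p pics
python3 - <<'E'
from plant import *
import cv2
s=get_state();print({k:s[k] for k in s})
for n in("scene","top"):
    c=read_camera(n);cv2.imwrite(f"pics/{n}0.png",c["img"]);print(n,c["fx"],c["fy"],c["cx"],c["cy"],c["rvec"],c["tvec"])
E
```

```text
{'time': 0.0, 'qpos': array([-1.31802507e+00,  2.87175203e-01,  1.57820418e+00, -4.13394535e-06,
        1.27857359e+00, -1.50013017e-01]), 'dq': array([-1.89956926e-03, -1.58856366e-03, -1.18425026e-03,  3.67042612e-05,
       -9.30478406e-04,  1.30798794e-04]), 'joint_efforts': array([-8.97251139e-04, -4.05979729e+01, -2.92626840e+01, -1.70042240e-04,
        5.75581755e-03,  1.23401125e-05]), 'eef_pos': array([ 0.26444284, -0.62034382,  0.23792607]), 'tcp_rot': array([ 9.79788251e-01,  2.00033972e-01, -6.25848671e-05, -1.17849962e-03]), 'contact_force': array([-0.05942505,  0.34209202, -0.04603633]), 'wrist_torque': array([ 0.00373566, -0.01325429,  0.03701076]), 'opening': 1.0002801485212984}
scene 377.5929689993159 377.5929689993159 319.57349762683657 203.45195557222644 [ 2.3535829   1.26105341 -0.32021781] [-0.30111856 -0.36351751  1.19035281]
top 364.7567685385592 364.7567685385592 320.92284902402014 202.516605871434 [ 2.16989265 -2.13602209  0.10555512] [0.01450912 0.55996527 0.90551742]
```

View pics/scene0.png

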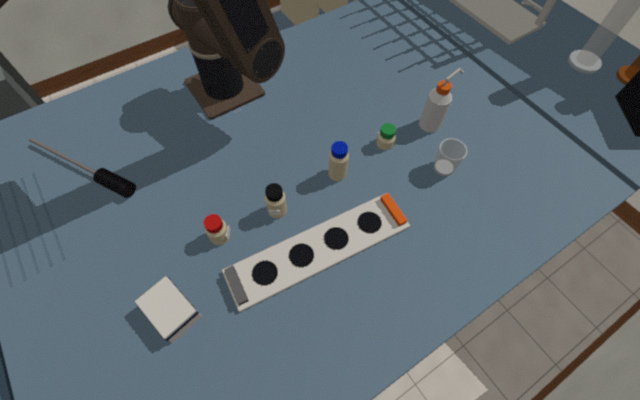

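View pics/top0.png

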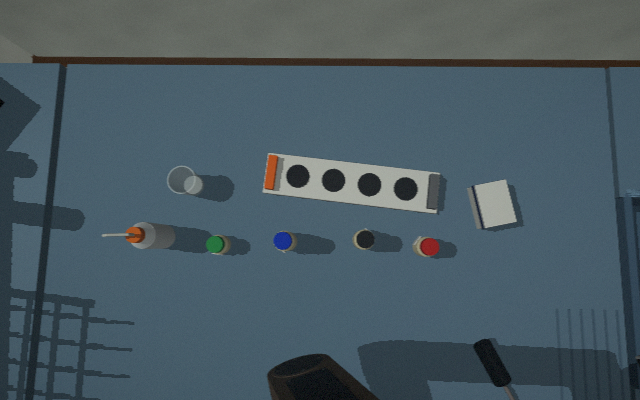

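Both views show the same layout. In the top view the caps are green (215,244), blue (283,240), black (365,239) and red (430,246). The tray's orange bar is at (271,172), and the pads run from (298,176) to (405,189). Next I measure positions.

```bash
cat > h.py <<'E'
from plant import *
import cv2,numpy as np
def cam(n):
    c=read_camera(n);R=cv2.Rodrigues(np.array(c["rvec"]))[0];c["R"]=R;c["t"]=np.array(c["tvec"]).reshape(3);c["o"]=-R.T@c["t"];return c
def plane(c,uv,z):
    d=c["R"].T@np.array([(uv[0]-c["cx"])/c["fx"],(uv[1]-c["cy"])/c["fy"],1]);return c["o"]+d*(z-c["o"][2])/d[2]
def cloud(c):
    v,u=np.mgrid[:400,:640];D=c["depth"]
    P=np.stack([(u-c["cx"])/c["fx"]*D,(v-c["cy"])/c["fy"]*D,D],-1)
    return (P-c["t"])@c["R"]
H=dict(green=.064,red=.082,black=.100,blue=.118)
def masks(c):
    b,g,r=[c["img"][...,i].astype(int) for i in range(3)]
    return dict(green=(g>1.5*r)&(g>1.3*b)&(g>50),red=(r>2*g)&(r>2*b)&(r>90),blue=(b>2*r)&(b>2*g)&(b>90),orange=(r>1.4*g)&(g>1.4*b)&(r>120),dark=(r<45)&(g<45)&(b<45))
def blobs(m,amin=40):
    n,l,s,ce=cv2.connectedComponentsWithStats(m.astype(np.uint8))
    return [(l==i,s[i,4],ce[i]) for i in range(1,n) if s[i,4]>=amin]
E
python3 - <<'E'
from h import *
for n in("scene","top"):
    c=cam(n);P=cloud(c);M=masks(c);print(n,c["o"].round(3))
    for k,m in M.items():
        for bm,a,ce in blobs(m):
            if a>2000: continue
            if k in H:
                z=P[...,2]; top=bm&(abs(z-H[k])<.006)
                q=P[top]; print(k,a,ce.round(1),top.sum(),"zmax",np.percentile(P[bm][:,2],95).round(4),"med",q.mean(0).round(4) if len(q) else None, "circ",plane(c,np.argwhere(top)[:,::-1].mean(0),H[k]).round(4) if len(q) else None)
            else:
                q=P[bm]; print(k,a,ce.round(1),np.median(q,0).round(4), "zp",plane(c,ce,.018).round(4))
                if k=='dark' and np.percentile(q[:,2],95)>.05:
                    z=P[...,2]; top=bm&(abs(z-.1)<.006)
                    if top.sum()>5: print('  black top',top.sum(),plane(c,np.argwhere(top)[:,::-1].mean(0),.1).round(4),P[top].mean(0).round(4))
E
```

```text
scene [ 0.911 -0.254  0.863]
green 192 [387.8 130.5] 157 zmax 0.0668 med [0.4522 0.284  0.0638] circ [0.4523 0.2838 0.064 ]
red 169 [391.6 208.9] 0 zmax 0.0347 med None circ None
red 250 [212.8 222.6] 233 zmax 0.0847 med [ 0.4553 -0.2394  0.082 ] circ [ 0.4554 -0.2395  0.082 ]
blue 176 [339.3 147.8] 175 zmax 0.1205 med [0.4633 0.1102 0.1182] circ [0.4632 0.1103 0.118 ]
orange 88 [444.4  85.5] [0.4717 0.4375 0.1555] zp [0.3854 0.5728 0.018 ]
orange 297 [393.7 208.8] [0.643  0.1553 0.0328] zp [0.6383 0.1627 0.018 ]
dark 1659 [245.5  21.4] [0.2361 0.016  0.3634] zp [-0.2307  0.2036  0.018 ]
dark 906 [631.1 102.7] [0.7502 0.9719 0.0341] zp [0.7519 0.9984 0.018 ]
  black top 11 [0.7107 0.996  0.1   ] [0.7102 0.999  0.0982]
dark 654 [114.4 182.5] [ 0.1892 -0.3975  0.0399] zp [ 0.1699 -0.4017  0.018 ]
dark 224 [273.6 192.1] [ 0.4731 -0.085   0.0998] zp [ 0.4265 -0.0672  0.018 ]
  black top 197 [ 0.4712 -0.0844  0.1   ] [ 0.4711 -0.0843  0.0998]
dark 342 [369.1 222. ] [0.6338 0.0875 0.0181] zp [0.6336 0.0876 0.018 ]
dark 373 [335.8 238.1] [ 0.6237 -0.0069  0.0181] zp [ 0.6234 -0.0069  0.018 
[... 801 characters left out ...]
 0.087  0.018 ]
dark 350 [333.  179.8] [ 0.6217 -0.007   0.0179] zp [ 0.622  -0.0072  0.018 ]
dark 352 [369.  184.2] [ 0.6118 -0.1017  0.018 ] zp [ 0.6116 -0.1017  0.018 ]
dark 370 [405.3 188.5] [ 0.6008 -0.196   0.018 ] zp [ 0.6015 -0.1964  0.018 ]
dark 227 [365.1 238.9] [ 0.4669 -0.0832  0.1001] zp [ 0.4686 -0.0919  0.018 ]
  black top 225 [ 0.4671 -0.0835  0.1   ] [ 0.4671 -0.0834  0.1001]
dark 46 [ 33.7 349.4] [ 0.1661  0.7698 -0.0167] zp [0.1768 0.7437 0.018 ]
dark 892 [492.1 362.6] [ 0.1767 -0.3959  0.0405] zp [ 0.17   -0.4051  0.018 ]
dark 291 [633.6 377.6] [ 0.1341 -0.769  -0.0081] zp [ 0.1426 -0.7465  0.018 ]
dark 132 [ 29.8 386.1] [ 0.0733  0.7705 -0.0159] zp [0.0886 0.7439 0.018 ]
```

Run:
```python
import plant;print([ (n, getattr(plant,n)) for n in dir(plant) if n[0]!='_'][:40])
```

```text
[('Unreachable', <class 'plant.Unreachable'>), ('get_state', <function make.<locals>.<lambda> at 0x7f3d010105e0>), ('read_camera', <function make.<locals>.drawn_camera at 0x7f3d010100e0>), ('sign_off', <function connect.<locals>.done at 0x7f3d00f87740>), ('tips_ahead', 0.008)]
```

Call:
move_arm --linear '[[0.01, 0.02, 0], [0.02, 0.035, 0], [0.02, 0.035, 0], [0.02, 0.035, 0], [0.02, 0.035, 0], [0.02, 0.035, 0], [0.02, 0.035, 0], [0.02, 0.035, 0], [0.01, 0.02, 0], [0, 0, 0], [0, 0, 0]]' --twist '[[0, 0, 3], [0, 0, 6], [0, 0, 6], [0, 0, 6], [0, 0, 6], [0, 0, 6], [0, 0, 6], [0, 0, 6], [0, 0, 6], [0, 0, 6], [0, 0, 3]]' --grip 1.0

```text
time: 1.12
eef_pos: [0.4253, -0.3219, 0.2346]
tcp_rot: [0.733, 0.681, 0.0, -0.002]
contact_force: [0.2, 0.5, -0.1]
opening: 1.001
```

Call:
move_arm --linear '[[0.005, 0.015, 0], [0.01, 0.025, 0], [0.01, 0.025, 0], [0.004, 0.016, 0], [0, 0, 0], [0, 0, -0.02], [0, 0, -0.03], [0, 0, -0.02], [0, 0, 0]]' --twist '[[0, 0, -1], [0, 0, -1], [0, 0, 0], [0, 0, 0], [0, 0, 0], [0, 0, 0], [0, 0, 0], [0, 0, 0], [0, 0, 0]]'

```text
time: 1.87
eef_pos: [0.4561, -0.2374, 0.1646]
tcp_rot: [0.743, 0.669, 0.0, 0.002]
contact_force: [-1.3, -0.3, -0.4]
opening: 1.004
```

Run:
```python
from h import *
s=get_state();print(s["eef_pos"],s["tcp_rot"],s["opening"])
for n in("scene","top"):
    c=cam(n);cv2.imwrite(f"pics/{n}1.png",cv2.resize(c["img"][150:330,120:300] if n=="scene" else c["img"][160:340,330:510],None,fx=3,fy=3))
```

```text
[ 0.45605111 -0.23736823  0.16462308] [7.42951448e-01 6.69342413e-01 1.66323337e-04 1.96286113e-03] 1.0039700975448873
```

View pics/scene1.png

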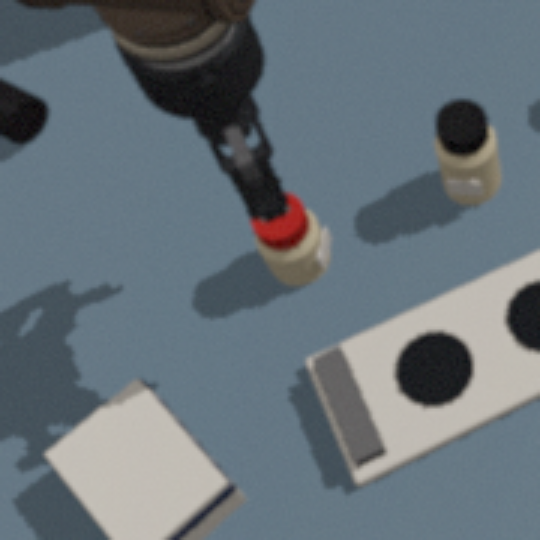

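The crop shows the open gripper directly above the red cap (around 280,222 in the crop). I'll descend, then close.

Call:
move_arm --linear '[[-0.002, -0.002, -0.02], [0, 0, -0.025], [0, 0, -0.025], [0, 0, -0.015], [0, 0, -0.005], [0, 0, 0]]' --twist '[[0, 0, 0], [0, 0, 0], [0, 0, 0], [0, 0, 0], [0, 0, 0], [0, 0, 0]]'

```text
time: 2.47
eef_pos: [0.4623, -0.2491, 0.0887]
tcp_rot: [0.744, 0.668, 0.002, 0.017]
contact_force: [0.5, 0.3, 0.2]
opening: 1.003
```

```bash
cat >> h.py <<'E'
from scipy.spatial.transform import Rotation as Ro
def go(x,y,z,q=(.745,.667,0,0)):
    s=get_state();r=Ro.from_quat(np.array(q))*Ro.from_quat(s["tcp_rot"]).inv()
    print("t",round(s["time"],2),"d mm",((np.array([x,y,z])-s["eef_pos"])*1000).round(1),"tw deg",np.degrees(r.as_rotvec()).round(2),"F",s["contact_force"].round(1),"op",round(s["opening"],3),"q",s["qpos"].round(3),s["dq"].round(3))
E
python3 -c "
from h import *
go(.454,-.2392,.069)"
```

```text
t 2.47 d mm [ -8.3   9.9 -19.7] tw deg [ 1.26  1.46 -0.22] F [0.5 0.3 0.2] op 1.003 q [-6.870e-01  1.220e-01  2.071e+00 -1.000e-03  9.150e-01 -5.800e-01] [-0.006 -0.009 -0.025 -0.001  0.012 -0.002]
```

Call:
move_arm --linear '[[-0.008, 0.01, 0], [0, 0, 0]]' --twist '[[1.3, 1.5, 0], [0, 0, 0]]'

```text
time: 2.63
eef_pos: [0.4557, -0.2408, 0.0919]
tcp_rot: [0.744, 0.668, 0.0, 0.001]
contact_force: [-0.5, 0.1, 0.0]
opening: 0.999
```

```bash
python3 -c "
from h import *
go(.454,-.2392,.069)"
```

```text
t 2.63 d mm [ -1.7   1.6 -22.9] tw deg [ 0.09  0.11 -0.18] F [-0.5  0.1  0. ] op 0.999 q [-0.683  0.111  2.075  0.     0.953 -0.576] [-0.014 -0.008 -0.052 -0.009 -0.048 -0.005]
```

Call:
move_arm --linear '[[-0.001, 0.002, -0.008], [0, 0, -0.008], [0, 0, -0.006], [0, 0, 0]]' --twist '[[0, 0, 0], [0, 0, 0], [0, 0, 0], [0, 0, 0]]'

```text
time: 2.97
eef_pos: [0.4582, -0.242, 0.0735]
tcp_rot: [0.744, 0.668, 0.001, 0.008]
contact_force: [-0.3, -0.2, -0.6]
opening: 0.999
```

```bash
python3 -c "
from h import *
go(.454,-.2392,.069)"
```

```text
t 2.97 d mm [-4.2  2.8 -4.5] tw deg [ 0.58  0.69 -0.18] F [-0.3 -0.2 -0.6] op 0.999 q [-0.682  0.141  2.083 -0.     0.902 -0.574] [ 0.    -0.006 -0.01  -0.001 -0.003 -0.002]
```

Call:
move_arm --linear '[[-0.004, 0.003, -0.006], [0, 0, 0], [0, 0, 0]]' --twist '[[0.8, 0.9, 0], [0, 0, 0], [0, 0, 0]]'

```text
time: 3.22
eef_pos: [0.4539, -0.2389, 0.0665]
tcp_rot: [0.744, 0.668, -0.0, -0.004]
contact_force: [0.4, 0.8, 0.1]
opening: 1.002
```

```bash
python3 -c "
from h import *
go(.454,-.2392,.069)"
```

```text
t 3.22 d mm [ 0.1 -0.3  2.5] tw deg [-0.31 -0.31 -0.18] F [0.4 0.8 0.1] op 1.002 q [-6.830e-01  1.530e-01  2.084e+00  1.000e-03  9.110e-01 -5.760e-01] [-0.001  0.018  0.016  0.001  0.009 -0.002]
```

Nudge z up 2.5 mm and close.

Call:
move_arm --linear '[[0, 0, 0.002], [0, 0, 0], [0, 0, 0], [0, 0, 0], [0, 0, 0], [0, 0, 0], [0, 0, 0], [0, 0, 0]]' --twist '[[-0.3, -0.3, 0], [0, 0, 0], [0, 0, 0], [0, 0, 0], [0, 0, 0], [0, 0, 0], [0, 0, 0], [0, 0, 0]]' --grip 0.0 --force 35

```text
time: 3.88
eef_pos: [0.4538, -0.2389, 0.0688]
tcp_rot: [0.744, 0.668, -0.0, 0.0]
contact_force: [0.9, 0.3, -0.1]
opening: 0.476
```

```bash
python3 -c "
from h import *
go(.454,-.2392,.069)
c=cam('scene');cv2.imwrite('pics/s2.png',cv2.resize(c['img'][150:330,120:300],None,fx=3,fy=3))"
```

```text
t 3.88 d mm [ 0.2 -0.3  0.2] tw deg [ 0.03  0.01 -0.19] F [ 0.9  0.3 -0.1] op 0.476 q [-0.682  0.145  2.088 -0.     0.907 -0.575] [ 0.002 -0.002  0.001 -0.001 -0.001  0.   ]
```

View pics/s2.png

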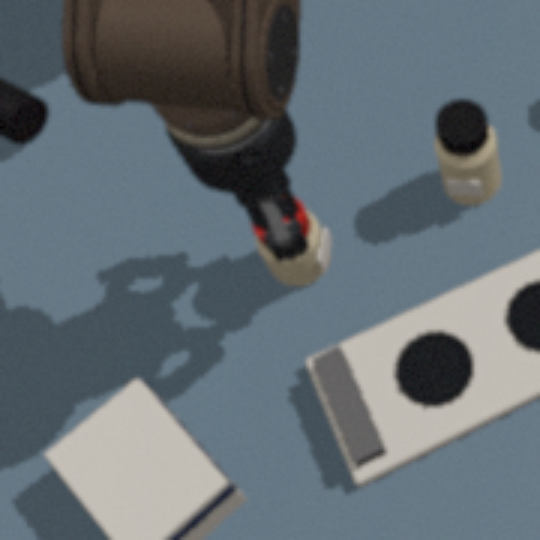

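The fingers sit around the red cap (285,225 in the crop) and the opening of 0.476 matches 42 mm, so the grasp is good. I lift.

Call:
move_arm --linear '[[0, 0, 0.005], [0, 0, 0.01], [0, 0, 0.015], [0, 0, 0.015], [0, 0, 0.01], [0, 0, 0.005], [0, 0, 0]]' --twist '[[0, 0, 0], [0, 0, 0], [0, 0, 0], [0, 0, 0], [0, 0, 0], [0, 0, 0], [0, 0, 0]]'

```text
time: 4.52
eef_pos: [0.4531, -0.2382, 0.1337]
tcp_rot: [0.744, 0.668, -0.0, -0.0]
contact_force: [-0.2, -1.1, -1.4]
opening: 0.481
```

```bash
python3 -c "
from h import *
go(.6125,-.1014,.130)"
```

```text
t 4.52 d mm [159.4 136.8  -3.7] tw deg [-0.02 -0.04 -0.19] F [-0.2 -1.1 -1.4] op 0.481 q [-0.682  0.043  2.059 -0.     1.04  -0.575] [ 0.    -0.013  0.     0.    -0.001 -0.002]
```

Call:
move_arm --linear '[[0.008, 0.007, 0], [0.015, 0.013, 0], [0.02, 0.018, 0], [0.025, 0.02, 0], [0.025, 0.02, 0], [0.025, 0.02, 0], [0.02, 0.018, 0], [0.012, 0.012, 0], [0.006, 0.006, 0], [0, 0, 0], [0, 0, 0]]' --twist '[[0, 0, 0], [0, 0, 0], [0, 0, 0], [0, 0, 0], [0, 0, 0], [0, 0, 0], [0, 0, 0], [0, 0, 0], [0, 0, 0], [0, 0, 0], [0, 0, 0]]'

```text
time: 5.43
eef_pos: [0.6149, -0.0907, 0.1256]
tcp_rot: [0.745, 0.667, -0.002, -0.005]
contact_force: [-0.7, 0.0, -0.0]
opening: 0.477
```

```bash
python3 -c "
from h import *
go(.6125,-.1014,.087)
c=cam('scene');cv2.imwrite('pics/s3.png',cv2.resize(c['img'][120:320,200:440],None,fx=3,fy=3))"
```

```text
t 5.43 d mm [ -2.4 -10.7 -38.6] tw deg [-0.32 -0.58 -0.01] F [-0.7  0.  -0. ] op 0.477 q [-0.31   0.29   1.792  0.003  1.071 -0.202] [ 0.017  0.016 -0.001  0.002 -0.002  0.004]
```

View pics/s3.png

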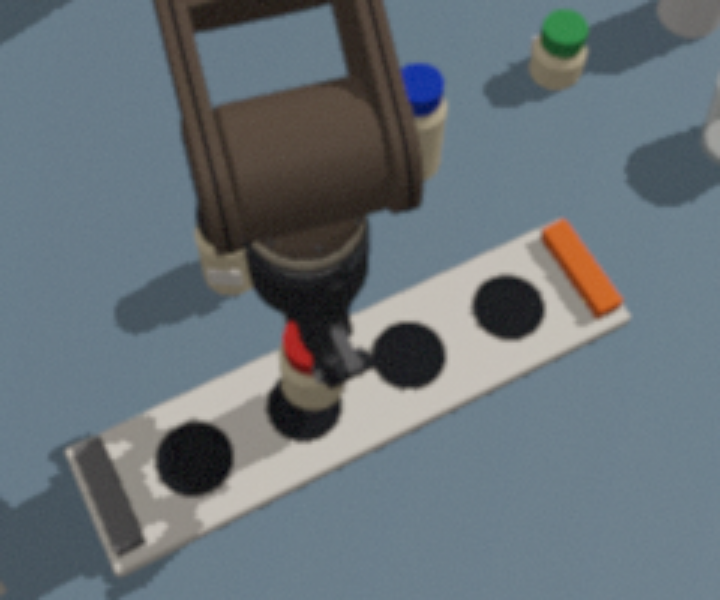

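The red bottle hangs over the third pad (305,408 in the crop), about 1 cm too far along +y. I correct that while lowering.

Call:
move_arm --linear '[[-0.002, -0.005, -0.005], [-0.001, -0.005, -0.01], [0, 0, -0.01], [0, 0, -0.007], [0, 0, 0], [0, 0, 0]]' --twist '[[-0.3, -0.5, 0], [0, 0, 0], [0, 0.3, 0], [0, 0.3, 0], [0, 0, 0], [0, 0, 0]]'

```text
time: 5.98
eef_pos: [0.6071, -0.1059, 0.0887]
tcp_rot: [0.747, 0.664, -0.006, -0.005]
contact_force: [-0.8, -0.4, -1.4]
opening: 0.478
```

```bash
python3 -c "
from h import *
go(.6125,-.1014,.087)"
```

```text
t 5.98 d mm [ 5.4  4.5 -1.7] tw deg [-0.02 -0.91  0.4 ] F [-0.8 -0.4 -1.4] op 0.478 q [-0.335  0.329  1.819 -0.006  1.009 -0.215] [-0.011  0.017  0.016 -0.002 -0.006  0.   ]
```

Call:
move_arm --linear '[[0.003, 0.003, 0.001], [0.002, 0.0015, 0.001], [0, 0, 0], [0, 0, 0]]' --twist '[[0, -0.9, 0.3], [0, 0, 0], [0, 0, 0], [0, 0, 0]]'

```text
time: 6.32
eef_pos: [0.6127, -0.1013, 0.091]
tcp_rot: [0.746, 0.666, 0.001, 0.0]
contact_force: [-0.4, 0.3, -0.9]
opening: 0.475
```

```bash
python3 -c "
from h import *
go(.6125,-.1014,.087)"
```

```text
t 6.32 d mm [-0.2 -0.1 -4. ] tw deg [-0.03  0.09  0.11] F [-0.4  0.3 -0.9] op 0.475 q [-3.270e-01  3.270e-01  1.816e+00  1.000e-03  9.970e-01 -2.160e-01] [ 0.008 -0.005 -0.01   0.004 -0.004  0.   ]
```

Call:
move_arm --linear '[[0, 0, -0.002], [0, 0, -0.002], [0, 0, 0], [0, 0, 0]]' --twist '[[0, 0, 0], [0, 0, 0], [0, 0, 0], [0, 0, 0]]'

```text
time: 6.65
eef_pos: [0.6137, -0.101, 0.088]
tcp_rot: [0.745, 0.667, 0.001, 0.002]
contact_force: [-0.3, 0.2, -1.5]
opening: 0.482
```

```bash
python3 -c "
from h import *
go(.6125,-.1014,.087)"
```

```text
t 6.65 d mm [-1.2 -0.4 -1. ] tw deg [0.02 0.24 0.05] F [-0.3  0.2 -1.5] op 0.482 q [-3.260e-01  3.320e-01  1.816e+00  1.000e-03  9.890e-01 -2.160e-01] [-0.001  0.003  0.003 -0.002 -0.002 -0.   ]
```

Call:
move_arm --linear '[[-0.001, 0, -0.001], [0, 0, -0.001], [0, 0, 0]]' --twist '[[0, 0.2, 0], [0, 0, 0], [0, 0, 0]]'

```text
time: 6.9
eef_pos: [0.6129, -0.1011, 0.0869]
tcp_rot: [0.745, 0.667, -0.0, 0.0]
contact_force: [-0.5, 0.8, -0.4]
opening: 0.479
```

```bash
python3 -c "
from h import *
go(.6125,-.1014,.087)"
```

```text
t 6.9 d mm [-0.4 -0.3  0.1] tw deg [0.04 0.02 0.03] F [-0.5  0.8 -0.4] op 0.479 q [-3.260e-01  3.330e-01  1.817e+00 -1.000e-03  9.910e-01 -2.150e-01] [-0.001 -0.003 -0.001 -0.001  0.004  0.001]
```

Call:
move_arm --linear '[[0, 0, -0.0005], [0, 0, 0], [0, 0, 0], [0, 0, 0], [0, 0, 0]]' --twist '[[0, 0, 0], [0, 0, 0], [0, 0, 0], [0, 0, 0], [0, 0, 0]]' --grip 0.9

```text
time: 7.32
eef_pos: [0.6135, -0.1014, 0.0867]
tcp_rot: [0.745, 0.667, 0.0, 0.001]
contact_force: [0.0, -0.2, -0.6]
opening: 0.9
```

Call:
move_arm --linear '[[0, 0, 0.01], [0, 0, 0.015], [0, 0, 0.02], [0, 0, 0.02], [0, 0, 0.01], [0, 0, 0]]' --twist '[[0, 0, 0], [0, 0, 0], [0, 0, 0], [0, 0, 0], [0, 0, 0], [0, 0, 0]]'

```text
time: 7.82
eef_pos: [0.6122, -0.1009, 0.1658]
tcp_rot: [0.745, 0.667, -0.0, 0.0]
contact_force: [-1.4, -1.0, 0.5]
opening: 0.899
```

```bash
python3 -c "
from h import *
go(.469,-.084,.17)"
```

```text
t 7.82 d mm [-143.2   16.9    4.2] tw deg [ 0.01 -0.01  0.05] F [-1.4 -1.   0.5] op 0.899 q [-0.327  0.236  1.777 -0.     1.128 -0.215] [ 0.001 -0.009 -0.004  0.001 -0.007  0.001]
```

Call:
move_arm --linear '[[-0.01, 0.002, 0], [-0.02, 0.003, 0], [-0.025, 0.003, 0], [-0.025, 0.003, 0], [-0.025, 0.003, 0], [-0.018, 0.002, 0], [-0.008, 0, 0], [0, 0, 0], [0, 0, 0]]' --twist '[[0, 0, 0], [0, 0, 0], [0, 0, 0], [0, 0, 0], [0, 0, 0], [0, 0, 0], [0, 0, 0], [0, 0, 0], [0, 0, 0]]' --grip 1.0

```text
time: 8.57
eef_pos: [0.4685, -0.0816, 0.1582]
tcp_rot: [0.745, 0.667, -0.003, -0.005]
contact_force: [-0.0, -0.7, -0.0]
opening: 1.0
```

```bash
python3 -c "
from h import *
go(.469,-.084,.087)
c=cam('scene');M=masks(c);P=cloud(c)
for k in('red','blue','green'):
  for bm,a,ce in blobs(M[k]):
    t=bm&(P[...,2]>.06)
    if t.sum()>50:
      top=bm&(P[...,2]>np.percentile(P[t][:,2],98)-.007); q=np.argwhere(top)[:,::-1].mean(0); print(k,a,P[top].mean(0).round(4),np.percentile(P[t][:,2],90))
cv2.imwrite('pics/s4.png',cv2.resize(c['img'][120:320,200:440],None,fx=3,fy=3))"
```

```text
t 8.57 d mm [  0.5  -2.4 -71.2] tw deg [-0.21 -0.58  0.04] F [-0.  -0.7 -0. ] op 1.0 q [-0.386 -0.07   2.121 -0.     1.101 -0.275] [-0.003 -0.011  0.021  0.001 -0.004  0.001]
red 261 [ 0.6184 -0.1052  0.1124] 0.10171620710976563
blue 176 [0.4629 0.1104 0.1179] 0.11955524049915237
green 191 [0.4578 0.2772 0.0746] 0.0662355933297228
```

View pics/s4.png

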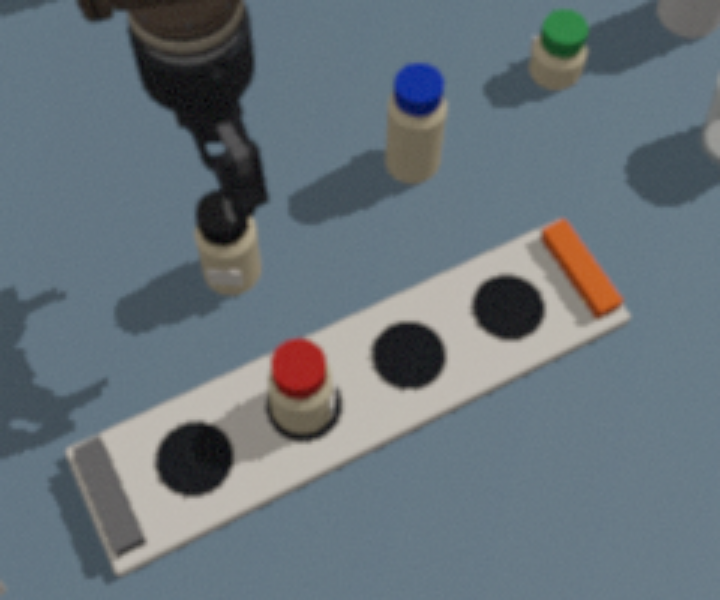

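Red stands on the third pad, near its centre (303,400 in the crop). The gripper is above black. Descending.

Call:
move_arm --linear '[[0, -0.002, -0.01], [0, 0, -0.015], [0, 0, -0.015], [0, 0, -0.01], [0, 0, 0]]' --twist '[[-0.2, -0.5, 0], [0.2, 0.4, 0], [0.2, 0.4, 0], [0.2, 0.2, 0], [0, 0, 0]]'

```text
time: 9.03
eef_pos: [0.4744, -0.0854, 0.108]
tcp_rot: [0.745, 0.667, -0.002, -0.008]
contact_force: [-1.2, 0.5, 0.6]
opening: 0.998
```

```bash
python3 -c "
from h import *
go(.469,-.084,.087)
c=cam('top');M=masks(c);P=cloud(c)
for bm,a,ce in blobs(M['red']):
    t=bm&(abs(P[...,2]-.1)<.006)
    if t.sum()>50:
      q=np.argwhere(t)[:,::-1].mean(0); print(a,t.sum(),plane(c,q,.1).round(4),P[t].mean(0).round(4))
"
```

```text
t 9.03 d mm [ -5.4   1.4 -21. ] tw deg [-0.5  -0.73  0.01] F [-1.2  0.5  0.6] op 0.998 q [-0.391  0.021  2.136  0.004  1.    -0.282] [ 0.003  0.014 -0.029  0.002  0.008  0.003]
226 224 [ 0.6102 -0.1016  0.1   ] [ 0.6102 -0.1016  0.1   ]
```

Red measures within 1.6 mm of its pad centre.

Call:
move_arm --linear '[[-0.004, 0.001, -0.007], [-0.001, 0, -0.007], [-0.001, 0, -0.005], [0, 0, 0], [0, 0, 0]]' --twist '[[-0.3, -0.5, 0], [0, 0, 0], [0, 0.3, 0], [0, 0, 0], [0, 0, 0]]'

```text
time: 9.5
eef_pos: [0.4722, -0.0857, 0.0915]
tcp_rot: [0.745, 0.667, -0.001, -0.002]
contact_force: [-0.1, 0.2, -0.3]
opening: 0.997
```

```bash
python3 -c "
from h import *
go(.469,-.084,.087)"
```

```text
t 9.5 d mm [-3.2  1.7 -4.5] tw deg [-0.07 -0.22 -0.01] F [-0.1  0.2 -0.3] op 0.997 q [-0.391  0.038  2.155 -0.     0.953 -0.281] [ 0.     0.009 -0.002 -0.001  0.002  0.001]
```

Call:
move_arm --linear '[[-0.003, 0.002, -0.003], [0, 0, -0.001], [0, 0, 0], [0, 0, 0]]' --twist '[[0, 0, 0], [0, 0, 0], [0, 0, 0], [0, 0, 0]]'

```text
time: 9.83
eef_pos: [0.4701, -0.0839, 0.0885]
tcp_rot: [0.745, 0.667, -0.0, -0.001]
contact_force: [-0.5, 0.5, 0.1]
opening: 1.001
```

```bash
python3 -c "
from h import *
go(.469,-.084,.087)"
```

```text
t 9.83 d mm [-1.1 -0.1 -1.5] tw deg [-0.02 -0.08 -0.02] F [-0.5  0.5  0.1] op 1.001 q [-0.389  0.036  2.163 -0.     0.944 -0.279] [ 0.001 -0.002 -0.003  0.001 -0.001 -0.001]
```

Call:
move_arm --linear '[[-0.001, 0, -0.001], [0, 0, 0], [0, 0, 0], [0, 0, 0], [0, 0, 0], [0, 0, 0], [0, 0, 0]]' --twist '[[0, 0, 0], [0, 0, 0], [0, 0, 0], [0, 0, 0], [0, 0, 0], [0, 0, 0], [0, 0, 0]]' --grip 0.0

```text
time: 10.42
eef_pos: [0.4692, -0.084, 0.0882]
tcp_rot: [0.745, 0.667, -0.0, -0.0]
contact_force: [-0.6, 0.5, 0.6]
opening: 0.479
```

Call:
move_arm --linear '[[0, 0, 0.005], [0, 0, 0.01], [0, 0, 0.015], [0, 0, 0.015], [0, 0, 0.01], [0, 0, 0.005], [0, 0, 0]]' --twist '[[0, 0, 0], [0, 0, 0], [0, 0, 0], [0, 0, 0], [0, 0, 0], [0, 0, 0], [0, 0, 0]]'

```text
time: 11.0
eef_pos: [0.4679, -0.0834, 0.1523]
tcp_rot: [0.745, 0.667, -0.001, -0.001]
contact_force: [0.8, 0.3, -1.0]
opening: 0.478
```

```bash
python3 -c "
from h import *
go(.6227,-.007,.15)"
```

```text
t 11.0 d mm [154.8  76.4  -2.3] tw deg [-0.05 -0.17 -0.02] F [ 0.8  0.3 -1. ] op 0.478 q [-0.39  -0.067  2.13  -0.     1.082 -0.28 ] [-0.002 -0.01   0.001 -0.001 -0.001 -0.002]
```

Call:
move_arm --linear '[[0.008, 0.004, 0], [0.015, 0.007, 0], [0.02, 0.01, 0], [0.025, 0.012, 0], [0.025, 0.012, 0], [0.025, 0.012, 0], [0.02, 0.009, 0], [0.012, 0.005, 0], [0.004, 0.001, 0], [0, 0, 0], [0, 0, 0]]' --twist '[[0, 0, 0], [0, 0, 0], [0, 0, 0], [0, 0, 0], [0, 0, 0], [0, 0, 0], [0, 0, 0], [0, 0, 0], [0, 0, 0], [0, 0, 0], [0, 0, 0]]'

```text
time: 11.92
eef_pos: [0.6282, -0.0033, 0.142]
tcp_rot: [0.746, 0.666, -0.004, -0.006]
contact_force: [0.5, -0.1, -0.7]
opening: 0.482
```

```bash
python3 -c "
from h import *
go(.6235,-.007,.1065)"
```

```text
t 11.92 d mm [ -4.7  -3.7 -35.5] tw deg [-0.24 -0.81  0.1 ] F [ 0.5 -0.1 -0.7] op 0.482 q [-0.167  0.286  1.764  0.002  1.107 -0.056] [ 0.005  0.022  0.    -0.002 -0.002  0.002]
```

Call:
move_arm --linear '[[-0.002, -0.003, -0.005], [-0.001, 0, -0.008], [0, 0, -0.01], [0, 0, -0.006], [0, 0, 0], [0, 0, 0]]' --twist '[[-0.2, -0.8, 0.1], [0, 0, 0], [0, 0, 0], [0, 0, 0], [0, 0, 0], [0, 0, 0]]'

```text
time: 12.42
eef_pos: [0.6208, -0.0075, 0.1084]
tcp_rot: [0.746, 0.666, -0.002, -0.003]
contact_force: [0.1, 0.7, -0.7]
opening: 0.47
```

```bash
python3 -c "
from h import *
go(.6235,-.007,.1065)"
```

```text
t 12.42 d mm [ 2.7  0.5 -1.9] tw deg [-0.09 -0.34  0.17] F [ 0.1  0.7 -0.7] op 0.47 q [-1.760e-01  3.080e-01  1.805e+00  1.000e-03  1.035e+00 -6.300e-02] [-0.004  0.009  0.015 -0.001 -0.004  0.001]
```

Call:
move_arm --linear '[[0.003, 0.0005, 0], [0, 0, -0.001], [0, 0, 0], [0, 0, 0]]' --twist '[[-0.1, -0.3, 0.1], [0, 0, 0], [0, 0, 0], [0, 0, 0]]'

```text
time: 12.75
eef_pos: [0.6245, -0.0072, 0.1079]
tcp_rot: [0.745, 0.667, 0.0, 0.0]
contact_force: [-0.4, -0.0, -1.0]
opening: 0.481
```

```bash
python3 -c "
from h import *
go(.6235,-.007,.1065)"
```

```text
t 12.75 d mm [-1.   0.2 -1.4] tw deg [0.03 0.04 0.08] F [-0.4 -0.  -1. ] op 0.481 q [-0.174  0.312  1.8   -0.     1.029 -0.062] [-0.001 -0.001 -0.003 -0.     0.002  0.001]
```

Call:
move_arm --linear '[[-0.001, 0, -0.001], [0, 0, -0.0005], [0, 0, 0]]' --twist '[[0, 0, 0], [0, 0, 0], [0, 0, 0]]'

```text
time: 13.0
eef_pos: [0.6241, -0.0072, 0.1073]
tcp_rot: [0.745, 0.667, 0.001, 0.001]
contact_force: [0.2, -0.0, -0.6]
opening: 0.481
```

```bash
python3 -c "
from h import *
go(.6235,-.007,.1062)"
```

```text
t 13.0 d mm [-0.6  0.2 -1.1] tw deg [0.05 0.14 0.07] F [ 0.2 -0.  -0.6] op 0.481 q [-0.174  0.312  1.802 -0.     1.025 -0.062] [ 0.002 -0.003  0.002  0.     0.003 -0.001]
```

Call:
move_arm --linear '[[0, 0, -0.001], [0, 0, -0.001], [0, 0, 0]]' --twist '[[0, 0, 0], [0, 0, 0], [0, 0, 0]]'

```text
time: 13.25
eef_pos: [0.6245, -0.0072, 0.1064]
tcp_rot: [0.745, 0.667, 0.001, 0.001]
contact_force: [-0.4, -0.0, -1.3]
opening: 0.477
```

Call:
move_arm --linear '[[-0.001, 0, -0.001], [0, 0, 0]]' --twist '[[0, 0, 0], [0, 0, 0]]'

```text
time: 13.42
eef_pos: [0.6244, -0.0073, 0.1062]
tcp_rot: [0.745, 0.667, 0.002, 0.003]
contact_force: [-0.2, 0.7, -1.4]
opening: 0.478
```

Call:
move_arm --linear '[[0, 0, 0], [0, 0, 0], [0, 0, 0], [0, 0, 0], [0, 0, 0]]' --twist '[[0, 0, 0], [0, 0, 0], [0, 0, 0], [0, 0, 0], [0, 0, 0]]' --grip 0.9

```text
time: 13.83
eef_pos: [0.6243, -0.0074, 0.106]
tcp_rot: [0.745, 0.667, 0.002, 0.003]
contact_force: [-0.6, 0.5, -0.3]
opening: 0.9
```

Call:
move_arm --linear '[[0, 0, 0.01], [0, 0, 0.015], [0, 0, 0.02], [0, 0, 0.02], [0, 0, 0.01], [0, 0, 0]]' --twist '[[0, 0, 0], [0, 0, 0], [0, 0, 0], [0, 0, 0], [0, 0, 0], [0, 0, 0]]'

```text
time: 14.33
eef_pos: [0.6228, -0.0071, 0.1849]
tcp_rot: [0.745, 0.667, 0.001, 0.001]
contact_force: [1.5, -0.2, 0.1]
opening: 0.903
```

```bash
python3 -c "
from h import *
go(.462,.1103,.19)"
```

```text
t 14.33 d mm [-160.8  117.4    5.1] tw deg [0.05 0.15 0.06] F [ 1.5 -0.2  0.1] op 0.903 q [-0.174  0.22   1.759 -0.     1.159 -0.062] [ 0.002 -0.011 -0.002 -0.    -0.004 -0.001]
```

Call:
move_arm --linear '[[-0.008, 0.006, 0.002], [-0.018, 0.013, 0.002], [-0.025, 0.018, 0.002], [-0.025, 0.018, 0.002], [-0.025, 0.018, 0.001], [-0.022, 0.016, 0], [-0.015, 0.012, 0], [-0.008, 0.006, 0], [0, 0, 0], [0, 0, 0]]' --twist '[[0, 0, 0], [0, 0, 0], [0, 0, 0], [0, 0, 0], [0, 0, 0], [0, 0, 0], [0, 0, 0], [0, 0, 0], [0, 0, 0], [0, 0, 0]]' --grip 1.0

```text
time: 15.17
eef_pos: [0.4623, 0.1049, 0.1864]
tcp_rot: [0.746, 0.666, -0.003, -0.003]
contact_force: [0.9, 0.6, -0.5]
opening: 0.998
```

```bash
cat >> h.py <<'E'
def pos(hs):
    for n in("scene","top"):
        c=cam(n);M=masks(c);P=cloud(c)
        for k,h in hs.items():
            if k=='black':M[k]=M['dark']
            for bm,a,ce in blobs(M[k]):
                t=bm&(abs(P[...,2]-h)<.006)
                if t.sum()>50:
                    q=np.argwhere(t)[:,::-1].mean(0); print(n,k,t.sum(),plane(c,q,h).round(4))
        cv2.imwrite(f'pics/p_{n}_{round(get_state()["time"]*100)}.png',cv2.resize(c['img'][60:320,120:520],None,fx=2,fy=2))
E
python3 -c "
from h import *
go(.462,.1103,.105)
pos(dict(red=.1,black=.118,blue=.118,green=.064))";ls pics
```

```text
t 15.17 d mm [ -0.3   5.4 -81.4] tw deg [ 0.   -0.52  0.14] F [ 0.9  0.6 -0.5] op 0.998 q [ 0.009 -0.11   2.102  0.     1.159  0.121] [ 0.014 -0.011  0.023  0.     0.     0.003]
scene red 249 [ 0.6138 -0.1032  0.1   ]
scene black 138 [ 0.0496 -0.0133  0.118 ]
scene black 225 [ 0.6258 -0.0086  0.118 ]
scene blue 176 [0.4633 0.1101 0.118 ]
scene green 157 [0.4525 0.2838 0.064 ]
top red 219 [ 0.6103 -0.1017  0.1   ]
top black 175 [ 0.6218 -0.0073  0.118 ]
top green 73 [0.4509 0.2966 0.064 ]
p_scene_1522.png
p_top_1527.png
s2.png
s3.png
s4.png
scene0.png
scene1.png
top0.png
top1.png
```

Black is within about 2 mm of pad 2. Descending on blue.

Call:
move_arm --linear '[[0, 0.005, -0.01], [-0.001, 0, -0.015], [-0.001, 0, -0.015], [-0.001, 0, -0.012], [0, 0, -0.005], [0, 0, 0]]' --twist '[[0, -0.5, 0.1], [0, 0, 0], [0, 0.2, 0], [0, 0.2, 0], [0, 0, 0], [0, 0, 0]]'

```text
time: 15.77
eef_pos: [0.4667, 0.1057, 0.1289]
tcp_rot: [0.748, 0.664, -0.001, -0.0]
contact_force: [0.7, -0.1, -0.5]
opening: 0.995
```

```bash
python3 -c "
from h import *
go(.462,.1103,.1055)"
```

```text
t 15.77 d mm [ -4.7   4.6 -23.4] tw deg [ 0.05 -0.07  0.47] F [ 0.7 -0.1 -0.5] op 0.995 q [ 1.100e-02 -2.600e-02  2.139e+00 -1.000e-03  1.030e+00  1.300e-01] [-0.01   0.021 -0.012  0.002  0.004 -0.002]
```

Call:
move_arm --linear '[[-0.005, 0.005, -0.006], [-0.001, 0, -0.008], [-0.001, 0, -0.006], [0, 0, 0], [0, 0, 0]]' --twist '[[0, 0, 0.4], [0, 0, 0], [0, 0, 0], [0, 0, 0], [0, 0, 0]]'

```text
time: 16.18
eef_pos: [0.4607, 0.1107, 0.1081]
tcp_rot: [0.746, 0.666, 0.0, 0.001]
contact_force: [0.4, -0.2, -0.2]
opening: 1.002
```

```bash
python3 -c "
from h import *
go(.462,.1103,.1055)"
```

```text
t 16.18 d mm [ 1.3 -0.4 -2.6] tw deg [0.05 0.05 0.09] F [ 0.4 -0.2 -0.2] op 1.002 q [ 2.200e-02 -6.000e-03  2.163e+00 -1.000e-03  9.840e-01  1.340e-01] [ 0.001  0.005  0.013 -0.    -0.005  0.   ]
```

Call:
move_arm --linear '[[0.001, 0, -0.001], [0, 0, -0.001], [0, 0, 0], [0, 0, 0]]' --twist '[[0, 0, 0], [0, 0, 0], [0, 0, 0], [0, 0, 0]]'

```text
time: 16.52
eef_pos: [0.4625, 0.1108, 0.107]
tcp_rot: [0.745, 0.667, 0.001, 0.001]
contact_force: [0.1, 0.6, -0.4]
opening: 0.999
```

Call:
move_arm --linear '[[0, 0, 0], [0, 0, 0], [0, 0, 0], [0, 0, 0], [0, 0, 0], [0, 0, 0], [0, 0, 0]]' --twist '[[0, 0, 0], [0, 0, 0], [0, 0, 0], [0, 0, 0], [0, 0, 0], [0, 0, 0], [0, 0, 0]]' --grip 0.0

```text
time: 17.1
eef_pos: [0.4629, 0.1109, 0.108]
tcp_rot: [0.745, 0.667, 0.001, 0.002]
contact_force: [-0.4, 0.5, 0.8]
opening: 0.475
```

Call:
move_arm --linear '[[0, 0, 0.005], [0, 0, 0.01], [0, 0, 0.015], [0, 0, 0.015], [0, 0, 0.01], [0, 0, 0.005], [0, 0, 0]]' --twist '[[0, 0, 0], [0, 0, 0], [0, 0, 0], [0, 0, 0], [0, 0, 0], [0, 0, 0], [0, 0, 0]]'

```text
time: 17.68
eef_pos: [0.4608, 0.1108, 0.1711]
tcp_rot: [0.745, 0.667, -0.0, 0.0]
contact_force: [0.4, -0.5, -1.1]
opening: 0.473
```

```bash
python3 -c "
from h import *
go(.6335,.0873,.165)"
```

```text
t 17.68 d mm [172.7 -23.5  -6.1] tw deg [0.06 0.01 0.07] F [ 0.4 -0.5 -1.1] op 0.473 q [ 2.200e-02 -9.700e-02  2.120e+00 -1.000e-03  1.118e+00  1.340e-01] [-0.    -0.009 -0.    -0.001 -0.002  0.   ]
```

Call:
move_arm --linear '[[0.008, -0.001, 0], [0.015, -0.002, 0], [0.02, -0.003, 0], [0.025, -0.003, 0], [0.026, -0.003, 0], [0.025, -0.003, 0], [0.02, -0.003, 0], [0.015, -0.002, 0], [0.008, -0.001, 0], [0, 0, 0], [0, 0, 0]]' --twist '[[0, 0, 0], [0, 0, 0], [0, 0, 0], [0, 0, 0], [0, 0, 0], [0, 0, 0], [0, 0, 0], [0, 0, 0], [0, 0, 0], [0, 0, 0], [0, 0, 0]]'

```text
time: 18.6
eef_pos: [0.6296, 0.0875, 0.1598]
tcp_rot: [0.745, 0.667, -0.005, -0.004]
contact_force: [-1.6, -0.8, -1.2]
opening: 0.478
```

```bash
python3 -c "
from h import *
go(.634,.0875,.126)"
```

```text
t 18.6 d mm [  4.4   0.  -33.8] tw deg [ 0.06 -0.71  0.08] F [-1.6 -0.8 -1.2] op 0.478 q [-2.100e-02  2.810e-01  1.735e+00 -1.000e-03  1.138e+00  9.100e-02] [-0.004  0.026 -0.007 -0.001 -0.002  0.001]
```

Call:
move_arm --linear '[[0.005, 0, -0.004], [0.001, 0, -0.008], [0.001, 0, -0.009], [0, 0, -0.006], [0, 0, 0], [0, 0, 0]]' --twist '[[0, -0.7, 0.1], [0, 0, 0], [0, 0, 0], [0, 0, 0], [0, 0, 0], [0, 0, 0]]'

```text
time: 19.1
eef_pos: [0.6328, 0.0885, 0.1278]
tcp_rot: [0.744, 0.668, -0.002, -0.001]
contact_force: [1.0, 0.9, -1.7]
opening: 0.477
```

```bash
python3 -c "
from h import *
go(.634,.0875,.126)"
```

```text
t 19.1 d mm [ 1.2 -1.  -1.8] tw deg [ 0.05 -0.27 -0.11] F [ 1.   0.9 -1.7] op 0.477 q [-1.900e-02  3.190e-01  1.750e+00 -1.000e-03  1.077e+00  9.000e-02] [ 0.003  0.007  0.023 -0.001 -0.005 -0.   ]
```

Call:
move_arm --linear '[[0.001, -0.001, -0.0005], [0, 0, -0.001], [0, 0, 0], [0, 0, 0]]' --twist '[[0, -0.3, 0], [0, 0, 0], [0, 0, 0], [0, 0, 0]]'

```text
time: 19.43
eef_pos: [0.6338, 0.0877, 0.1268]
tcp_rot: [0.744, 0.668, 0.0, 0.001]
contact_force: [-0.2, 0.6, -0.9]
opening: 0.479
```

```bash
python3 -c "
from h import *
go(.634,.0875,.126)"
```

```text
t 19.43 d mm [ 0.2 -0.2 -0.8] tw deg [ 0.05  0.12 -0.13] F [-0.2  0.6 -0.9] op 0.479 q [-2.100e-02  3.190e-01  1.752e+00 -1.000e-03  1.068e+00  8.800e-02] [-0.    -0.005 -0.005  0.001 -0.001  0.   ]
```

Call:
move_arm --linear '[[0, 0, -0.001], [0, 0, -0.0005], [0, 0, 0]]' --twist '[[0, 0, 0], [0, 0, 0], [0, 0, 0]]'

```text
time: 19.68
eef_pos: [0.6343, 0.0876, 0.1262]
tcp_rot: [0.744, 0.668, 0.001, 0.002]
contact_force: [-0.4, 0.5, -1.7]
opening: 0.477
```

Call:
move_arm --linear '[[0, 0, 0], [0, 0, 0], [0, 0, 0], [0, 0, 0], [0, 0, 0]]' --twist '[[0, 0, 0], [0, 0, 0], [0, 0, 0], [0, 0, 0], [0, 0, 0]]' --grip 0.9

```text
time: 20.1
eef_pos: [0.6358, 0.0876, 0.1282]
tcp_rot: [0.744, 0.668, 0.002, 0.003]
contact_force: [-0.2, 0.2, 0.3]
opening: 0.9
```

Call:
move_arm --linear '[[0, 0, 0.01], [0, 0, 0.015], [0, 0, 0.02], [0, 0, 0.02], [0, 0, 0.01], [0, 0, 0]]' --twist '[[0, 0, 0], [0, 0, 0], [0, 0, 0], [0, 0, 0], [0, 0, 0], [0, 0, 0]]'

```text
time: 20.6
eef_pos: [0.6349, 0.0876, 0.2083]
tcp_rot: [0.744, 0.668, 0.002, 0.002]
contact_force: [0.6, -0.4, 0.8]
opening: 0.9
```

```bash
python3 -c "
from h import *
go(.451,.2843,.16)"
```

```text
t 20.6 d mm [-183.9  196.7  -48.3] tw deg [ 0.05  0.35 -0.12] F [ 0.6 -0.4  0.8] op 0.9 q [-2.100e-02  2.350e-01  1.697e+00 -1.000e-03  1.204e+00  8.800e-02] [ 0.    -0.009 -0.003 -0.001 -0.005  0.001]
```

Call:
move_arm --linear '[[-0.009, 0.009, 0], [-0.018, 0.018, 0], [-0.023, 0.024, 0], [-0.025, 0.026, 0], [-0.025, 0.026, -0.005], [-0.025, 0.026, -0.01], [-0.02, 0.024, -0.01], [-0.015, 0.018, -0.005], [-0.008, 0.009, 0], [0, 0, 0], [0, 0, 0]]' --twist '[[0, 0, 0], [0, 0, 0], [0, 0, 0], [0, 0, 0], [0, 0, 0], [0, 0, 0], [0, 0, 0], [0, 0, 0], [0, 0, 0], [0, 0, 0], [0, 0, 0]]' --grip 1.0

```text
time: 21.52
eef_pos: [0.4465, 0.2746, 0.1671]
tcp_rot: [0.745, 0.667, -0.005, -0.001]
contact_force: [0.1, -1.0, -0.3]
opening: 0.999
```

```bash
python3 -c "
from h import *
go(.451,.2843,.051)
pos(dict(red=.1,black=.118,blue=.136,green=.064))"
```

```text
t 21.52 d mm [   4.5    9.7 -116.1] tw deg [ 0.24 -0.49 -0.03] F [ 0.1 -1.  -0.3] op 0.999 q [ 3.580e-01  3.200e-02  2.003e+00 -1.000e-03  1.116e+00  4.680e-01] [ 0.03  -0.005  0.03   0.007  0.     0.008]
scene red 250 [ 0.6137 -0.1029  0.1   ]
scene black 140 [ 0.0489 -0.0121  0.118 ]
scene black 228 [ 0.626  -0.0087  0.118 ]
scene blue 228 [0.6335 0.0866 0.136 ]
scene green 156 [0.4523 0.2836 0.064 ]
top red 222 [ 0.6103 -0.1017  0.1   ]
top black 166 [ 0.6216 -0.0077  0.118 ]
top blue 228 [0.6305 0.0872 0.136 ]
top green 222 [0.4493 0.2846 0.064 ]
```

Call:
move_arm --linear '[[0.004, 0.01, -0.01], [-0.001, 0, -0.02], [-0.002, 0, -0.02], [-0.001, 0, -0.02], [-0.001, 0, -0.01], [0, 0, 0], [0, 0, 0]]' --twist '[[0.2, -0.5, 0], [0, 0, 0], [-0.1, 0.2, 0], [-0.1, 0.2, 0], [0, 0, 0], [0, 0, 0], [0, 0, 0]]'

```text
time: 22.2
eef_pos: [0.455, 0.2799, 0.0883]
tcp_rot: [0.749, 0.663, 0.001, 0.002]
contact_force: [0.9, 0.2, 1.1]
opening: 1.002
```

```bash
python3 -c "
from h import *
go(.451,.2843,.0515)"
```

```text
t 22.2 d mm [ -4.    4.4 -36.8] tw deg [0.09 0.24 0.69] F [0.9 0.2 1.1] op 1.002 q [ 0.363  0.157  2.032 -0.004  0.95   0.487] [-0.017  0.016  0.001 -0.001 -0.003 -0.002]
```

Call:
move_arm --linear '[[-0.004, 0.004, -0.006], [-0.001, 0.001, -0.01], [-0.001, 0, -0.01], [-0.001, 0, -0.006], [0, 0, 0], [0, 0, 0]]' --twist '[[0, 0.2, 0.6], [0, 0, 0], [0, 0, 0], [0, 0, 0], [0, 0, 0], [0, 0, 0]]'

```text
time: 22.7
eef_pos: [0.4505, 0.2857, 0.057]
tcp_rot: [0.746, 0.666, 0.003, 0.002]
contact_force: [-0.4, -0.1, -0.3]
opening: 1.0
```

```bash
python3 -c "
from h import *
go(.451,.2843,.0515)"
```

```text
t 22.7 d mm [ 0.5 -1.4 -5.5] tw deg [-0.05  0.4   0.1 ] F [-0.4 -0.1 -0.3] op 1.0 q [ 3.760e-01  2.040e-01  2.046e+00 -2.000e-03  8.840e-01  4.890e-01] [ 0.004  0.011  0.009 -0.    -0.003  0.   ]
```

Call:
move_arm --linear '[[0, -0.001, -0.003], [0, 0, -0.001], [0, 0, 0], [0, 0, 0]]' --twist '[[0, 0.4, 0.1], [0, 0, 0], [0, 0, 0], [0, 0, 0]]'

```text
time: 23.03
eef_pos: [0.4509, 0.285, 0.0531]
tcp_rot: [0.745, 0.667, 0.001, -0.0]
contact_force: [0.2, 0.3, 0.2]
opening: 0.998
```

```bash
python3 -c "
from h import *
go(.451,.2843,.0515)"
```

```text
t 23.03 d mm [ 0.1 -0.7 -1.6] tw deg [-0.07  0.02 -0.03] F [0.2 0.3 0.2] op 0.998 q [3.730e-01 2.130e-01 2.044e+00 1.000e-03 8.830e-01 4.820e-01] [-0.001 -0.    -0.005  0.001 -0.002 -0.001]
```

Call:
move_arm --linear '[[0, -0.0005, -0.001], [0, 0, 0], [0, 0, 0], [0, 0, 0], [0, 0, 0], [0, 0, 0], [0, 0, 0]]' --twist '[[0, 0, 0], [0, 0, 0], [0, 0, 0], [0, 0, 0], [0, 0, 0], [0, 0, 0], [0, 0, 0]]' --grip 0.0

```text
time: 23.62
eef_pos: [0.4513, 0.2845, 0.053]
tcp_rot: [0.745, 0.667, 0.001, -0.0]
contact_force: [-0.7, 0.1, -0.1]
opening: 0.479
```

Call:
move_arm --linear '[[0, 0, 0.005], [0, 0, 0.01], [0, 0, 0.015], [0, 0, 0.018], [0, 0, 0.015], [0, 0, 0.01], [0, 0, 0.005], [0, 0, 0]]' --twist '[[0, 0, 0], [0, 0, 0], [0, 0, 0], [0, 0, 0], [0, 0, 0], [0, 0, 0], [0, 0, 0], [0, 0, 0]]'

```text
time: 24.28
eef_pos: [0.4494, 0.2838, 0.1363]
tcp_rot: [0.745, 0.667, -0.0, -0.001]
contact_force: [0.9, -0.5, -2.1]
opening: 0.477
```

Call:
move_arm --linear '[[0.001, -0.01, 0], [0.002, -0.02, 0], [0.002, -0.028, 0], [0.003, -0.028, 0], [0.003, -0.028, 0], [0.003, -0.028, 0], [0.002, -0.028, 0], [0, -0.028, 0], [0, -0.028, 0], [0, -0.028, 0], [0, -0.028, 0], [0, -0.028, 0], [0, -0.028, 0], [0, -0.028, 0], [0, -0.028, 0], [0, -0.02, 0], [0, -0.01, 0], [0, 0, 0], [0, 0, 0]]' --twist '[[0, 0, 0], [0, 0, 0], [0, 0, 0], [0, 0, 0], [0, 0, 0], [0, 0, 0], [0, 0, 0], [0, 0, 0], [0, 0, 0], [0, 0, 0], [0, 0, 0], [0, 0, 0], [0, 0, 0], [0, 0, 0], [0, 0, 0], [0, 0, 0], [0, 0, 0], [0, 0, 0], [0, 0, 0]]'

```text
time: 25.87
eef_pos: [0.4479, -0.1666, 0.1199]
tcp_rot: [0.745, 0.667, -0.009, -0.011]
contact_force: [0.0, 0.3, -0.1]
opening: 0.475
```

```bash
python3 -c "
from h import *
go(.603,-.196,.1)"
```

```text
t 25.87 d mm [155.1 -29.4 -19.9] tw deg [-0.24 -1.67 -0.07] F [ 0.   0.3 -0.1] op 0.475 q [-5.630e-01  1.000e-03  2.131e+00 -1.400e-02  1.037e+00 -4.460e-01] [-0.019  0.01   0.008 -0.002 -0.001 -0.008]
```

Call:
move_arm --linear '[[0.007, -0.005, 0], [0.014, -0.007, 0.002], [0.02, -0.007, 0.002], [0.024, -0.004, 0.001], [0.024, -0.003, 0], [0.022, -0.002, 0], [0.018, -0.002, 0], [0.012, 0, 0], [0.005, 0, 0], [0, 0, 0], [0, 0, 0]]' --twist '[[-0.2, -0.8, 0], [0, -0.8, 0], [0, 0, 0], [0, 0, 0], [0, 0, 0], [0, 0, 0], [0, 0, 0], [0, 0, 0], [0, 0, 0], [0, 0, 0], [0, 0, 0]]'

```text
time: 26.78
eef_pos: [0.6019, -0.1831, 0.1202]
tcp_rot: [0.739, 0.674, 0.002, -0.003]
contact_force: [0.6, -0.6, -1.4]
opening: 0.481
```

```bash
python3 -c "
from h import *
go(.603,-.196,.071)
pos(dict(red=.1))"; ls pics|tail -4
```

```text
t 26.78 d mm [  1.1 -12.9 -49.2] tw deg [-0.38 -0.07 -1.04] F [ 0.6 -0.6 -1.4] op 0.481 q [-0.459  0.308  1.78   0.006  1.058 -0.369] [ 0.018  0.007  0.002  0.001 -0.002  0.001]
scene red 248 [ 0.6138 -0.1029  0.1   ]
top red 222 [ 0.6102 -0.1017  0.1   ]
scene0.png
scene1.png
top0.png
top1.png
```

Call:
move_arm --linear '[[0, -0.006, -0.004], [0, -0.006, -0.008], [0, 0, -0.01], [0, 0, -0.01], [0, 0, -0.007], [0, 0, 0], [0, 0, 0]]' --twist '[[-0.4, 0, -1], [0, 0, 0], [0, 0, 0], [0, 0, 0], [0, 0, 0], [0, 0, 0], [0, 0, 0]]'

```text
time: 27.47
eef_pos: [0.5975, -0.1968, 0.0757]
tcp_rot: [0.746, 0.665, -0.002, -0.002]
contact_force: [-0.9, 0.2, -1.3]
opening: 0.476
```

```bash
python3 -c "
from h import *
go(.603,-.196,.071)"
```

```text
t 27.47 d mm [ 5.5  0.8 -4.7] tw deg [-0.02 -0.28  0.24] F [-0.9  0.2 -1.3] op 0.476 q [-0.479  0.366  1.797 -0.002  0.983 -0.363] [-0.004  0.019  0.016  0.    -0.006  0.   ]
```

Call:
move_arm --linear '[[0.005, 0.001, -0.002], [0, 0, -0.001], [0, 0, -0.001], [0, 0, 0], [0, 0, 0]]' --twist '[[0, -0.3, 0.2], [0, 0, 0], [0, 0, 0], [0, 0, 0], [0, 0, 0]]'

```text
time: 27.88
eef_pos: [0.6036, -0.1956, 0.0716]
tcp_rot: [0.745, 0.667, 0.001, 0.001]
contact_force: [-0.0, 0.2, -1.1]
opening: 0.478
```

```bash
python3 -c "
from h import *
go(.603,-.196,.071)"
```

```text
t 27.88 d mm [-0.6 -0.4 -0.6] tw deg [-0.   0.1 -0. ] F [-0.   0.2 -1.1] op 0.478 q [-4.730e-01  3.800e-01  1.788e+00  1.000e-03  9.720e-01 -3.640e-01] [ 0.004 -0.001 -0.003 -0.002 -0.001 -0.   ]
```

Call:
move_arm --linear '[[-0.0005, 0, -0.001], [0, 0, 0], [0, 0, 0]]' --twist '[[0, 0, 0], [0, 0, 0], [0, 0, 0]]'

```text
time: 28.13
eef_pos: [0.6037, -0.1958, 0.0716]
tcp_rot: [0.745, 0.667, 0.001, 0.001]
contact_force: [0.7, -0.3, -1.4]
opening: 0.478
```

Call:
move_arm --linear '[[0, 0, 0], [0, 0, 0], [0, 0, 0], [0, 0, 0], [0, 0, 0]]' --twist '[[0, 0, 0], [0, 0, 0], [0, 0, 0], [0, 0, 0], [0, 0, 0]]' --grip 0.9

```text
time: 28.55
eef_pos: [0.6047, -0.1964, 0.0733]
tcp_rot: [0.745, 0.667, 0.002, 0.003]
contact_force: [-1.2, -0.3, -1.4]
opening: 0.902
```

Call:
move_arm --linear '[[0, 0, 0.01], [0, 0, 0.015], [0, 0, 0.02], [0, 0, 0.025], [0, 0, 0.025], [0, 0, 0.02], [-0.01, -0.01, 0.01], [-0.02, -0.02, 0], [-0.03, -0.03, 0], [-0.03, -0.03, 0], [-0.03, -0.03, 0], [-0.02, -0.02, 0], [-0.01, -0.01, 0], [0, 0, 0]]' --twist '[[0, 0, 0], [0, 0, 0], [0, 0, 0], [0, 0, 0], [0, 0, 0], [0, 0, 0], [0, 0, 0], [0, 0, 0], [0, 0, 0], [0, 0, 0], [0, 0, 0], [0, 0, 0], [0, 0, 0], [0, 0, 0]]'

```text
time: 29.72
eef_pos: [0.45, -0.3496, 0.2184]
tcp_rot: [0.743, 0.669, 0.002, 0.01]
contact_force: [0.2, 1.5, 1.3]
opening: 0.9
```

```bash
python3 -c "
from h import *
go(.603,-.196,.071)
pos(dict(red=.1,black=.118,blue=.136,green=.082))"; ls -t pics|head -2; cd pics; cp $(ls -t p_scene*|head -1) fs.png; cp $(ls -t p_top*|head -1) ft.png
```

```text
t 29.72 d mm [ 153.   153.6 -147.4] tw deg [ 0.71  0.95 -0.38] F [0.2 1.5 1.3] op 0.9 q [-0.84   0.063  1.871  0.005  1.187 -0.738] [-0.013 -0.024 -0.001  0.02   0.011  0.009]
scene red 249 [ 0.6137 -0.1029  0.1   ]
scene black 137 [ 0.0498 -0.0129  0.118 ]
scene black 229 [ 0.626  -0.0087  0.118 ]
scene blue 227 [0.6335 0.0865 0.136 ]
scene green 260 [ 0.6054 -0.1949  0.082 ]
top red 222 [ 0.6104 -0.1017  0.1   ]
top black 214 [ 0.6216 -0.0072  0.118 ]
top blue 226 [0.6308 0.0871 0.136 ]
top green 229 [ 0.6016 -0.1936  0.082 ]
p_top_2982.png
p_scene_2977.png
```

View pics/fs.png

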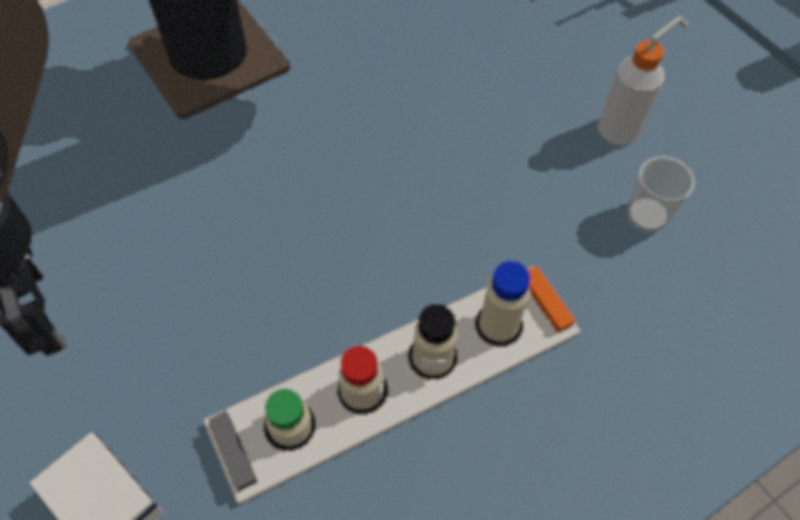

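View pics/ft.png

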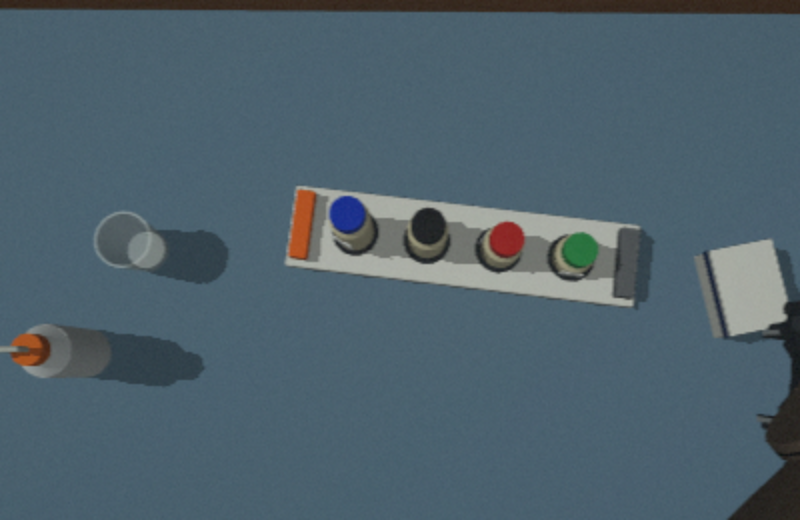

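The pictures show blue (505,300 in the scene crop) next to the orange bar, then black, red and green, all upright. The beaker, wash bottle and box have not moved. Caps match their pads to within about 2.5 mm, so I hand the job in.

```bash
python3 -c "
from plant import *
print(sign_off())"
```

```text
the job is handed in; nothing more can be done
None
```

All four bottles are on their pads in height order from the orange bar: blue (118 mm), black (100 mm), red (82 mm) and green (64 mm). I handed the job in at about 30 s of the 112 s allowed.

- **Placement:** in both cameras each cap's centre is within about 2.5 mm of its pad's centre. Green is the furthest off, about 2.5 mm along the row in the top view. All four caps are at the height an upright bottle should have.
- **Camera agreement:** the two cameras differ by 2–4 mm in x, slightly more than the stated 2 mm calibration. I compared each bottle with its pad in the same camera, so this hardly affects those offsets.
- **Bystanders and forces:** the beaker, wash bottle and test-kit box look unmoved in the last pictures, though I did not measure their positions. Every contact force reported after a move was about 2 N or less on each axis.
- **Release height:** I found no clear touchdown force when lowering the bottles, so I let go at the computed height. Each bottle may have dropped by up to a millimetre.

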